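# Gauge the depth of a housing well and lock the spindle

## Robot

A 6-joint arm with a two-finger parallel gripper is mounted at the origin on the work surface. World frame = base frame: x ahead of the robot, y to its left, z up, the work surface at z = 0. Lengths are in m, angles in degrees, forces in N, time in s.
With the tool pointing down it reaches from about 0.35 to 0.925 m from the base axis. Payload 6.4 kg.
Tool frame: the origin (TCP) lies midway between the tips of the shut fingers; the grasp point (between the pads) lies 19 mm behind it; z points along the fingers, y is the line along which they close (so a half turn about z gives the same grasp; the last joint's range is limited). The gripper opens to 94 mm and grips with 3 to 60 N. Pads are 16 mm wide; open, the fingers measure 119 mm over their backs; the gripper's body (75 mm by 177 mm) begins 78 mm behind the grasp point.
Start: joints at [-81.423, 14.043, 89.255, -0, 76.702, -9.975], TCP at [0.207, -0.616, 0.205] pointing down, gripper open.
Joint ranges: [-179.41, 179.41], [-58.25, 129.5], [7.25, 145.43], [-54.29, 234.29], [11.92, 165.04], [-157.13, 157.13]. Speed limits (degrees/s): [147.25, 147.25, 180, 180, 180, 180].

## Interface

Orientations are given as [roll, pitch, yaw] about the fixed x, y, z axes, in that order (R = Rz(yaw) Ry(pitch) Rx(roll)).
In Python, from workcell import ctrl gives the robot as it stands.
- The arm moves only by the shell command python3 -m crank 'ROWS'. ROWS is text: rows parted by semicolons, each of 5 numbers parted by spaces: the shift along the tool's x, y, z in cm, then the turn about the tool's z in degrees, then the finger opening in cm, from 0 to 9.4. A call has 1 to 10 rows; each row shifts and turns the commanded pose from where the row before left it, along the tool's axes as they then stand; what a row does not reach is not made up. A row lasts 1/8 s, in which the tool goes at most 62.5 mm and 10.7 degrees, less where a joint would pass 70% of its speed; a pose out of reach is approached as far as the arm can. A call is refused whole if a number of a shift passes 6.25 or a number of a turn 10.7, either way. A call with a gripper value outside its range is refused whole. The fingers move at their own pace and stop on an object; the grip force is fixed at half the most. Time passes only in rows, so rows that do not move let the fingers close. It gives the time, the measured TCP pose, the force, the opening and the grip force at its end, in the units of the state.
- ctrl.observe(): the state, without advancing time (a new reading comes with each control period).
- ctrl.camera(name): name is "scene" or "top"; returns a dict with "img" (480x640x3 uint8, red, green, blue), "mtx" (3x3 intrinsics, pixels), "R" (3x3) and "t" (3): a world point X has camera coordinates R X + t. Camera axes: x right, y down, z forward; pixel columns grow to the right and rows downward; lengths in m; the calibration is good to about 2 mm. A picture is of the moment at which its call begins. There is no depth.
- ctrl.sign_off(): hands the job in; it is judged then, once.
The state is a dict: "t": time; "joint_pos": joint angles; "joint_velocities": joint speeds; "effort": joint torques, N m; "tcp_pos": TCP position; "tcp_rot": TCP orientation; "force": force on the tool from outside, world axes, zero at the start; "ft_torque": the same for the moment, N m; "grip_width": opening from 0.0 (shut) to 1.0 (fully open); "grip_force": force on a finger pad.
Only numpy, scipy, OpenCV 4.12 (cv2) and the standard library are available. Lean on these libraries where they do the work, as an engineer would, in place of code of your own. Each camera call takes 0.05 s, during which the arm holds its last target. There are 200 camera calls.

## Task

Take the black wing head of the depth gauge, lower the probe into the housing's well until its sprung tip rests gently on the bottom, and while holding it there turn the head clockwise to lock the spindle. Then let go: the locked probe must stay resting lightly on the bottom. Do not ram the tip, and leave the reel, screwdriver and bottle where they are.

Things in the scene. Friction and masses are not known exactly. Their poses are not given: they have to be found in the camera images.
- stand: Depth gauge bolted to the bench, 130 x 110 mm base plate 10 mm thick, a dark column at its rear (its -x side, 62 mm from the spindle) and a grey bridge whose top is 130 mm above the bench. The upright spindle passes through the bridge. Origin: on the spindle axis, at bench height. z up.
- head (a point): Centre of the wing head on top of the spindle: a flat upright black plastic bar, 44 mm long, 12 mm thick and 32 mm high, on a round flange 30 mm across and 6 mm thick just below it. 239 mm above the bench when raised; it moves with the spindle. The point's x axis runs along the bar, y across its thickness (grip across y, fingers pointing down), z up. It turns with the head.
- probe (a joint): How far the spindle has been lowered, m: 0 raised (held there by a light spring), 0.080 lowest. Lowering takes 2 to 4 N downward plus about 1 N of rubbing; unlocked and let go, it springs back up. The thin brass tip (6 mm ball) ends 85 mm above the bench when raised. The tip is sprung: from touching the bottom it gives way 4 mm, its force rising from about 1 N to 6 N, then it is solid; more than 12 N on the tip is ramming.
- lock (a joint): Turn of the wing head, rad: 0 to 0.15 at the start with the bar about along the stand's x axis, growing clockwise seen from above, up to a stop at 1.3. It turns freely to about 0.6, then stiffens (up to about 0.2 N m: grip firmly, 40 N or so) as the cam-shaped spindle wedges in the bridge; from 0.95 on it is locked and stays as turned. It locks only with the spindle lowered by more than 30 mm.
- housing: Cast aluminium housing, 74 x 84 mm and 60 mm high, fixed on the stand's base plate (its top 70 mm above the bench), with a round well 27 mm wide in the middle, under the spindle. The well's bottom lies somewhere between 22 and 48 mm below the housing's top; how deep is not known. Origin: centre of its underside.
- reel_mid (a point): Bystander: centre of a white component reel lying flat, 90 mm across, 14 mm high.
- driver_grip (a point): Bystander: handle of a screwdriver lying on the bench, 150 mm long.
- flux_mid (a point): Bystander: middle of an upright white bottle, 36 mm across, 85 mm high.
Not all that is in view belongs to the job. What is shaped like the stand but brown or orange is not meant.

How it is judged (in metres and radians):
On the way, in this order (a step that is already met when the one before it is completed fails the run):
1. the probe tip rests on the bottom of the well, the head not yet turned (contact force between stand and housing above 0.5 N and value of joint lock below 0.5 rad), for 0.2 s.
2. the head is turned to locked with the tip still on the bottom (contact force between stand and housing above 0.5 N and value of joint lock above 0.95 rad), for 0.2 s.
At the end, for the whole second after the job is handed in: The head is turned to at least 0.95 rad, the spindle stands still, and the probe tip still presses on the well's bottom with between 0.5 and 12 N (all of step 2 and contact force between stand and housing below 12 N and velocity of joint probe between -0.003 and 0.003 m/s); the robot touches nothing.
It fails at once if the probe tip is rammed on the bottom (more than 12 N) (contact force between stand and housing above 12 N).
It fails at once if the reel, screwdriver or bottle is shifted more than 15 mm (distance of any of reel_mid, driver_grip, flux_mid from where it was at the start of the episode above 0.015 m).
It also fails if it takes over 59 s, if anything falls off the work surface, if the arm or the gripper's body presses on something with over 40 N, if the wrist force passes 120 N, or if a joint passes its speed limit or range.

## Working session

There is one attempt and no reset: what is moved stays moved. The work goes in short steps, Python scripts to look and compute and a shell command to move; the robot and the scene stay as the last step left them, time stands still between calls to the robot, and variables do not carry over. Pictures are saved under pics/ and viewed, at most 10 in all, crops included, and the job is handed in when it is done.

```bash
ls; mkdir -p pics; python3 - <<'E'
from workcell import ctrl
import cv2,numpy as np
for n in("scene","top"):
    c=ctrl.camera(n); cv2.imwrite(f"pics/{n}0.png",c["img"][:,:,::-1]); print(n,c["mtx"].tolist(),(-c["R"].T@c["t"]).round(3))
print(ctrl.observe())
E
```

```text
pics
scene [[466.24858087493124, 0.0, 327.45673172956936], [0.0, 466.24858087493124, 241.0659818986897], [0.0, 0.0, 1.0]] [0.949 0.566 0.853]
top [[459.5199822959704, 0.0, 318.45882779638794], [0.0, 459.5199822959704, 241.74511027362792], [0.0, 0.0, 1.0]] [0.41  0.037 0.992]
{'t': 0.1, 'joint_pos': array([-8.14220584e+01,  1.40795973e+01,  8.93156922e+01, -2.15184748e-03,
        7.67012328e+01, -9.97551029e+00]), 'joint_velocities': array([ 0.00276492, -0.08221402, -0.21701384, -0.04386772, -0.0089501 ,
        0.05927787]), 'effort': array([-2.72251827e-04, -4.16911840e+01, -3.15526807e+01,  6.86825789e-02,
        3.09479283e-02, -5.64135371e-05]), 'tcp_pos': array([ 0.20673594, -0.61569377,  0.20448232]), 'tcp_rot': array([-1.79904574e+02, -1.46586217e-02,  1.85539365e+01]), 'force': array([-0.74878547, -1.56642383, -0.17847192]), 'ft_torque': array([-0.03796746, -0.03980647, -0.02866746]), 'grip_force': 0.0, 'grip_width': 0.99858594381519}
```

View pics/scene0.png

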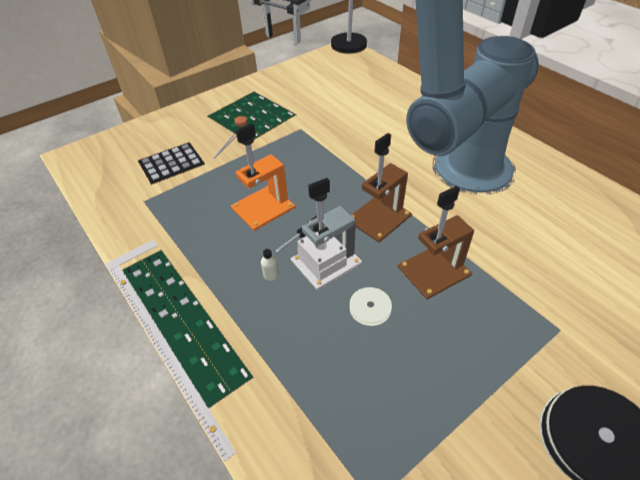

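View pics/top0.png

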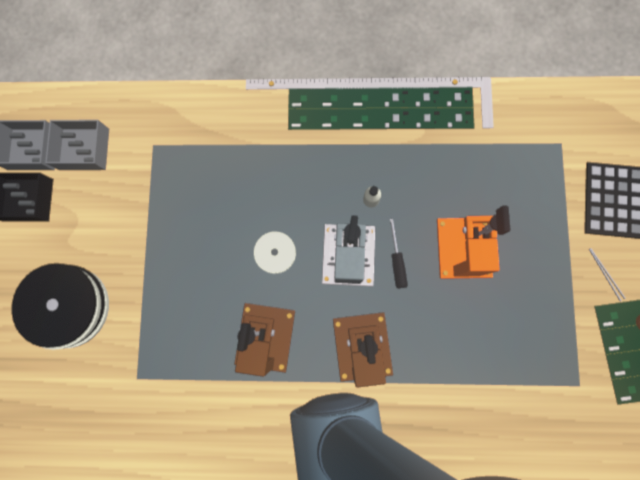

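The wing heads are on four stands. Scene pixels are orange (247,135), brown (383,145), brown (449,198) and grey (319,190, top view 352,228). The grey one is meant: it isn't brown or orange, and it alone carries a housing. I'll confirm with an enlarged crop.

```bash
python3 - <<'E'
import cv2,numpy as np
a=cv2.imread("pics/scene0.png")[170:300,270:380]; b=cv2.imread("pics/top0.png")[205:295,310:390]
a=cv2.resize(a,None,fx=4,fy=4,interpolation=cv2.INTER_CUBIC); b=cv2.resize(b,None,fx=4,fy=4,interpolation=cv2.INTER_CUBIC)
o=np.zeros((520,760,3),np.uint8); o[:,:440]=a; o[:360,440:]=b; cv2.imwrite("pics/crop0.png",o)
E
```

```text
(no output)
```

View pics/crop0.png

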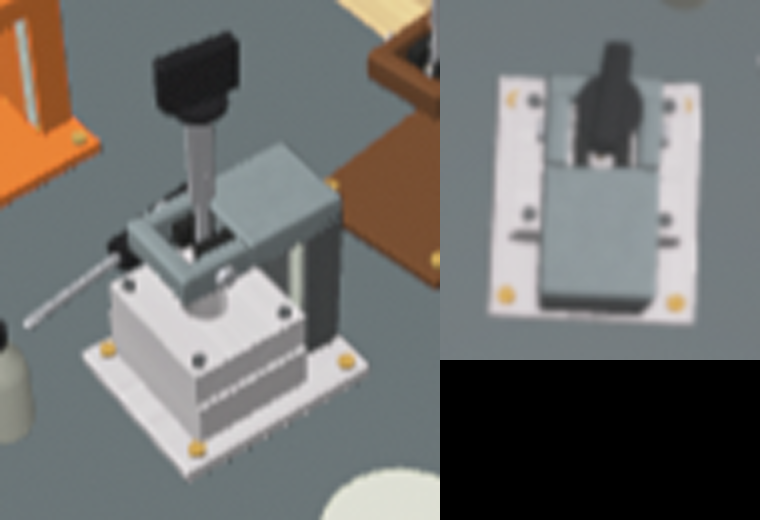

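The crop confirms the grey stand with the aluminium housing. Its black head is at scene about (319,188) and top about (353,226). Next I'll fit the head's pose to its dark silhouette in both views.

```bash
cat > h.py <<'E'
from workcell import ctrl
import cv2,numpy as np
from scipy.optimize import differential_evolution
a=np.linspace(0,2*np.pi,24,endpoint=False)
BAR=np.array([[x,y,z] for x in(-.022,.022) for y in(-.006,.006) for z in(-.016,.016)])
FL=np.array([[.015*np.cos(t),.015*np.sin(t),z] for t in a for z in(-.016,-.022)])
def proj(c,P):
    return cv2.projectPoints(np.asarray(P,float),cv2.Rodrigues(c["R"])[0],c["t"],c["mtx"],None)[0][:,0]
def ray(c,uv,z):
    d=c["R"].T@np.linalg.inv(c["mtx"])@[*uv,1]; o=-c["R"].T@c["t"]; return o+d*(z-o[2])/d[2]
def fit(cams,wins,b,thr=60):
    S=4; M=[]
    for c,(u0,v0,u1,v1) in zip(cams,wins):
        g=cv2.resize(c["img"][v0:v1,u0:u1].max(2),None,fx=S,fy=S,interpolation=cv2.INTER_CUBIC); m=(g<thr).astype(np.uint8)
        n,l,s,_=cv2.connectedComponentsWithStats(m); M.append((l==1+np.argmax(s[1:,4])).astype(np.uint8))
    def cost(p):
        k=0; R=np.array([[np.cos(p[3]),-np.sin(p[3]),0],[np.sin(p[3]),np.cos(p[3]),0],[0,0,1]])
        for c,w,m in zip(cams,wins,M):
            r=np.zeros_like(m)
            for Q in(BAR,FL):
                q=(proj(c,Q@R.T+p[:3])+.5-np.array(w[:2]))*S-.5
                cv2.fillConvexPoly(r,cv2.convexHull(np.round(q*16).astype(np.int32)),1,shift=4)
            k+=1-(r&m).sum()/(r|m).sum()
        return k
    r=differential_evolution(cost,b,seed=0,maxiter=60,popsize=12,polish=False); return r.x,r.fun
E
python3 - <<'E'
from h import *
cs=[ctrl.camera(n) for n in("scene","top")]; W=[(300,170,340,206),(338,208,368,246)]
x0=ray(cs[0],(319,188),.239); print(x0,ray(cs[1],(353,226),.239))
P=np.array([ray(cs[1],(310+(u-440)/4,205+v/4),.01) for u,v in((500,76),(700,84),(695,323),(489,314))])
e=(P[0]+P[1]-P[2]-P[3])/2; print("base c",P.mean(0),"yaw",np.degrees(np.arctan2(e[1],e[0])))
b=[(x0[0]-.03,x0[0]+.03),(x0[1]-.03,x0[1]+.03),(.225,.25),(-.6,.6)]
for thr in(50,65):
    for cc,w in((cs,W),(cs[:1],W[:1])):
        x,f=fit(cc,w,b,thr); print(thr,x[:3].round(4),np.degrees(x[3]).round(1),f)
E
```

```text
[0.54908533 0.01095198 0.239     ] [0.55497784 0.00932842 0.239     ]
base c [0.53663046 0.00963033 0.01      ] yaw -1.9475756779178082Traceback (most recent call last):
  File "<stdin>", line 9, in <module>
  File "h.py", line 15, in fit
    n,l,s,_=cv2.connectedComponentsWithStats(m); M.append((l==1+np.argmax(s[1:,4])).astype(np.uint8))
                                                                ~~~~~~~~~^^^^^^^^^
    return _wrapfunc(a, 'argmax', axis=axis, out=out, **kwds)
    return bound(*args, **kwds)
ValueError: attempt to get argmax of an empty sequence
```

```bash
python3 - <<'E'
from h import *
cs=[ctrl.camera(n) for n in("scene","top")]; W=[(300,170,340,206),(338,208,368,246)]
g=cs[1]["img"].max(2)[208:246,338:368]; print(np.percentile(g,[1,5,10,20,40,60,80]))
print(g[4:36:3,6:26:2])
x0=[.549,.011]
b=[(x0[0]-.03,x0[0]+.03),(x0[1]-.03,x0[1]+.03),(.225,.25),(-.6,.6)]
for thr in(70,80,90):
    for cc,w in((cs,W),(cs[:1],W[:1])):
        x,f=fit(cc,w,b,thr); print(thr,x[:3].round(4),np.degrees(x[3]).round(1),f)
E
```

```text
[ 58.  61.  63.  65. 124. 125. 148.]
[[124 124 125 124 125 125 124 125 125 125]
 [125 125 125 120  96  94 101 120 124 125]
 [125 125 125 104  59  62  64 106 125 125]
 [125 125 124  86  62  63  66 116 125 125]
 [142 127  87  61  62  63  71 126 138 134]
 [128  72  62  59  64  64  62  76 143 158]
 [ 76  64  62  61  65  65  63  65  99 150]
 [ 95  64  60  63  65  65  64  65  97 152]
 [ 84  63  59  63  65  65  64  71 121 154]
 [ 78  61  58  62  65  63  66 139 135 156]
 [ 74  68  74  57  59  61  70 150 139 156]]
70 [0.547  0.0098 0.2368] -2.4 0.4184568952724397
70 [ 0.5403 -0.0018  0.225 ] 2.8 0.10412482620114316
80 [0.5477 0.0097 0.2371] -1.1 0.33527362813123385
80 [ 0.54   -0.0022  0.225 ] -1.4 0.0793771943214776
90 [0.5479 0.0097 0.2377] -1.6 0.27736499939656645
90 [ 0.5403 -0.002   0.2251] -1.5 0.05644431029278596
```

Head is at about (0.548, 0.010, 0.239) with yaw around −4°. I'll rise, align, and travel above everything.

```bash
python3 -m crank '0 0 -5 7.5 9.4; 0 0 -5 7.5 9.4; 0 0 -5 7.5 9.4; 2.4 -5.3 0 0 9.4; 2.4 -5.3 0 0 9.4; 2.4 -5.3 0 0 9.4; 2.4 -5.3 0 0 9.4; 2.4 -5.3 0 0 9.4; 2.4 -5.3 0 0 9.4; 2.4 -5.3 0 0 9.4'; python3 -m crank '2.4 -5.3 0 0 7;2.4 -5.3 0 0 6;2.4 -5.3 0 0 5;2.4 -5.3 0 0 4; 0 0 0 0 4;0 0 0 0 4'
```

```text
t: 1.55
tcp_pos: [0.4005, -0.2559, 0.3556]
tcp_rot: [180.0, -0.0, -4.0]
force: [-0.3, -0.5, 0.4]
grip_width: 0.998
grip_force: 0.0
t: 2.3
tcp_pos: [0.5102, -0.053, 0.3554]
tcp_rot: [180.0, 0.0, -3.9]
force: [-0.5, -0.5, 0.0]
grip_width: 0.433
grip_force: 0.0
```

```bash
python3 -m crank '1.66 -3.26 0 0 4;1.66 -3.26 0 0 4;0 0 4 0 4;0 0 4 0 4;0 0 0 0 4;0 0 0 0 4'; python3 - <<'E'
from h import *
c=ctrl.camera("scene"); print(proj(c,[ctrl.observe()["tcp_pos"]]))
cv2.imwrite("pics/s1.png",cv2.resize(c["img"][120:260,240:400,::-1],None,fx=4,fy=4,interpolation=cv2.INTER_CUBIC))
E
```

```text
t: 3.05
tcp_pos: [0.5486, 0.0088, 0.2774]
tcp_rot: [180.0, -0.1, -4.0]
force: [0.1, 0.1, 0.3]
grip_width: 0.427
grip_force: 0.0
[[317.78001354 172.02951212]]
```

View pics/s1.png

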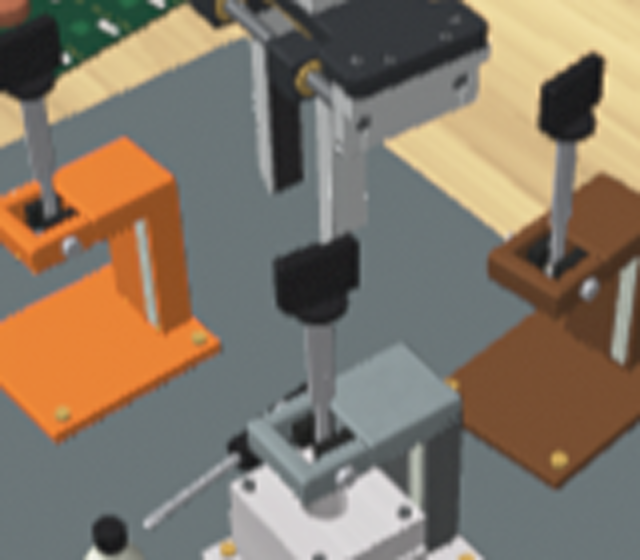

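The open fingers straddle the wing bar: tips at crop (285,190) and (345,240), head at (318,285). Descend and close.

```bash
python3 -m crank '0 0 2.4 0 4;0 0 2.4 0 4;0 0 0 0 4;0 0 0 0 4'; python3 -m crank '0 0 0 0 0.8;0 0 0 0 0.8;0 0 0 0 0.8;0 0 0 0 0.8;0 0 0 0 0.8;0 0 0 0 0.8;0 0 0 0 0.8'; python3 - <<'E'
from h import *
c=ctrl.camera("scene"); print(ctrl.observe())
cv2.imwrite("pics/s2.png",cv2.resize(c["img"][140:280,240:400,::-1],None,fx=4,fy=4,interpolation=cv2.INTER_CUBIC))
E
```

```text
t: 3.6
tcp_pos: [0.549, 0.0096, 0.2297]
tcp_rot: [180.0, -0.2, -4.0]
force: [1.1, 0.0, 0.4]
grip_width: 0.422
grip_force: 0.0
t: 4.47
tcp_pos: [0.548, 0.011, 0.2279]
tcp_rot: [-179.9, -0.0, -3.9]
force: [-0.4, 4.8, 2.8]
grip_width: 0.124
grip_force: 29.9
{'t': 4.525, 'joint_pos': array([-10.76740558,  -0.75234023, 102.99537282,   0.11788797,
        77.76636867,  83.13495192]), 'joint_velocities': array([-0.02229389, -0.05019895,  0.07664739, -0.01892768, -0.0127597 ,
       -0.05758707]), 'effort': array([-2.79519863e+00, -2.96123028e+01, -3.10588253e+01, -1.21736594e+00,
       -6.21071532e-01, -2.31937022e-02]), 'tcp_pos': array([0.54796717, 0.0109839 , 0.22791591]), 'tcp_rot': array([-1.79884492e+02, -4.41200587e-03, -3.92735169e+00]), 'force': array([-0.83435245,  4.90311795,  3.11580538]), 'ft_torque': array([ 1.00009935,  0.23757883, -0.01853014]), 'grip_force': 29.927643835544586, 'grip_width': 0.12451519344362541}
```

View pics/s2.png

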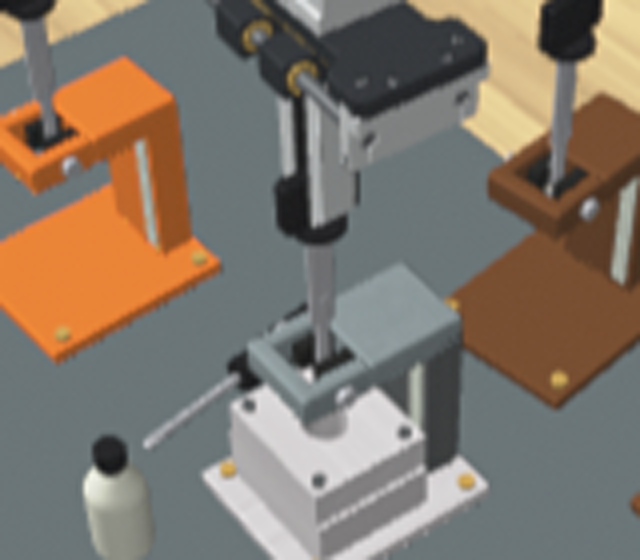

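Grip is good: 11.7 mm wide at 30 N, with the bar between the pads. I'll relieve the sideways load and lower to about 30 mm.

```bash
python3 -m crank '0 -0.13 0 0 0.8;0 0 0.5 0 0.8;0 0 0 0 0.8;0 0 0 0 0.8'; python3 -m crank '0 0 0.6 0 0.8;0 0 0.6 0 0.8;0 0 0.6 0 0.8;0 0 0.6 0 0.8;0 0 0 0 0.8;0 0 0 0 0.8;0 0 0 0 0.8'
```

```text
t: 5.03
tcp_pos: [0.548, 0.0112, 0.2221]
tcp_rot: [180.0, 0.0, -4.0]
force: [-0.9, 2.6, 1.4]
grip_width: 0.123
grip_force: 29.9
t: 5.9
tcp_pos: [0.548, 0.0112, 0.1985]
tcp_rot: [180.0, 0.0, -3.9]
force: [-1.4, 0.7, 2.1]
grip_width: 0.122
grip_force: 29.9
```

```bash
for i in 1; do python3 -m crank '0 0 0.2 0 0.8;0 0 0.2 0 0.8;0 0 0 0 0.8;0 0 0 0 0.8'; done; python3 -m crank '0 0 0.1 0 0.8;0 0 0 0 0.8;0 0 0 0 0.8'; python3 -m crank '0 0 0.1 0 0.8;0 0 0 0 0.8;0 0 0 0 0.8'; python3 -m crank '0 0 0.1 0 0.8;0 0 0 0 0.8;0 0 0 0 0.8'
```

```text
t: 6.4
tcp_pos: [0.548, 0.0113, 0.1942]
tcp_rot: [180.0, 0.0, -3.9]
force: [-1.2, 1.0, 1.4]
grip_width: 0.127
grip_force: 29.9
t: 6.78
tcp_pos: [0.548, 0.0112, 0.1935]
tcp_rot: [180.0, -0.0, -3.9]
force: [-2.1, 0.9, 3.3]
grip_width: 0.126
grip_force: 29.9
t: 7.15
tcp_pos: [0.548, 0.0113, 0.1924]
tcp_rot: [180.0, 0.0, -3.9]
force: [-1.8, 0.4, 2.9]
grip_width: 0.126
grip_force: 29.9
t: 7.52
tcp_pos: [0.548, 0.0113, 0.1914]
tcp_rot: [180.0, 0.0, -3.9]
force: [-3.1, 0.5, 3.3]
grip_width: 0.122
grip_force: 29.9
```

```bash
for k in 1; do python3 -m crank '0 0 0.1 0 0.8;0 0 0 0 0.8'; python3 -m crank '0 0 0 0 0.8';  python3 -m crank '0 0 0.1 0 0.8;0 0 0 0 0.8'; python3 -m crank '0 0 0 0 0.8';python3 -m crank '0 0 0.1 0 0.8;0 0 0 0 0.8'; python3 -m crank '0 0 0 0 0.8'; done | grep -E "^(t:|tcp_pos|force)"
```

```text
t: 7.78
tcp_pos: [0.548, 0.0113, 0.1904]
force: [-1.7, 1.2, 3.2]
t: 7.9
tcp_pos: [0.548, 0.0112, 0.1904]
force: [-1.6, 0.6, 2.5]
t: 8.15
tcp_pos: [0.548, 0.0113, 0.1894]
force: [-1.4, -0.3, 3.7]
t: 8.28
tcp_pos: [0.548, 0.0112, 0.1894]
force: [-1.3, -0.0, 3.1]
t: 8.52
tcp_pos: [0.548, 0.0113, 0.1884]
force: [-0.9, 0.7, 3.5]
t: 8.65
tcp_pos: [0.548, 0.0113, 0.1884]
force: [-1.7, 0.3, 3.5]
```

```bash
(python3 -m crank '0 0 0.1 0 0.8;0 0 0 0 0.8'; python3 -m crank '0 0 0 0 0.8';  python3 -m crank '0 0 0.1 0 0.8;0 0 0 0 0.8'; python3 -m crank '0 0 0 0 0.8';python3 -m crank '0 0 0.1 0 0.8;0 0 0 0 0.8'; python3 -m crank '0 0 0 0 0.8') | grep -E "^(tcp_pos|force)"
```

```text
tcp_pos: [0.548, 0.0113, 0.1874]
force: [-1.9, 0.9, 4.1]
tcp_pos: [0.548, 0.0113, 0.1874]
force: [-2.3, -0.3, 2.8]
tcp_pos: [0.548, 0.0113, 0.1864]
force: [-3.0, 0.4, 3.1]
tcp_pos: [0.548, 0.0113, 0.1864]
force: [-1.9, -1.1, 3.3]
tcp_pos: [0.548, 0.0112, 0.1854]
force: [-2.6, -0.3, 3.7]
tcp_pos: [0.548, 0.0112, 0.1854]
force: [-1.9, 0.0, 3.3]
```

```bash
(python3 -m crank '0 0 0.1 0 0.8;0 0 0 0 0.8'; python3 -m crank '0 0 0 0 0.8';  python3 -m crank '0 0 0.1 0 0.8;0 0 0 0 0.8'; python3 -m crank '0 0 0 0 0.8';python3 -m crank '0 0 0.1 0 0.8;0 0 0 0 0.8'; python3 -m crank '0 0 0 0 0.8') | grep -E "^(tcp_pos|force)"
```

```text
tcp_pos: [0.548, 0.0113, 0.1844]
force: [-1.3, -0.2, 3.7]
tcp_pos: [0.548, 0.0113, 0.1844]
force: [-1.8, 0.5, 2.8]
tcp_pos: [0.548, 0.0113, 0.1834]
force: [-1.4, -0.0, 3.0]
tcp_pos: [0.548, 0.0113, 0.1834]
force: [-2.2, 0.9, 3.8]
tcp_pos: [0.548, 0.0113, 0.1824]
force: [-1.5, 0.2, 3.4]
tcp_pos: [0.548, 0.0113, 0.1824]
force: [-2.3, 0.1, 2.5]
```

```bash
(python3 -m crank '0 0 0.1 0 0.8;0 0 0 0 0.8'; python3 -m crank '0 0 0 0 0.8';  python3 -m crank '0 0 0.1 0 0.8;0 0 0 0 0.8'; python3 -m crank '0 0 0 0 0.8';python3 -m crank '0 0 0.1 0 0.8;0 0 0 0 0.8'; python3 -m crank '0 0 0 0 0.8') | grep -E "^(tcp_pos|force)"
```

```text
tcp_pos: [0.548, 0.0112, 0.1814]
force: [-2.9, 0.7, 3.5]
tcp_pos: [0.548, 0.0113, 0.1814]
force: [-2.6, 0.3, 2.8]
tcp_pos: [0.548, 0.0113, 0.1804]
force: [-1.9, -1.2, 3.8]
tcp_pos: [0.548, 0.0113, 0.1804]
force: [-1.7, 0.1, 3.7]
tcp_pos: [0.548, 0.0113, 0.1794]
force: [-3.0, 0.3, 3.3]
tcp_pos: [0.548, 0.0113, 0.1794]
force: [-1.1, -0.1, 3.6]
```

```bash
(python3 -m crank '0 0 0.1 0 0.8;0 0 0 0 0.8'; python3 -m crank '0 0 0 0 0.8';  python3 -m crank '0 0 0.1 0 0.8;0 0 0 0 0.8'; python3 -m crank '0 0 0 0 0.8';python3 -m crank '0 0 0.1 0 0.8;0 0 0 0 0.8'; python3 -m crank '0 0 0 0 0.8') | grep -E "^(tcp_pos|force)"; python3 - <<'E'
from h import *
c=ctrl.camera("scene")
cv2.imwrite("pics/s3.png",cv2.resize(c["img"][140:280,240:400,::-1],None,fx=4,fy=4,interpolation=cv2.INTER_CUBIC))
E
```

```text
tcp_pos: [0.548, 0.0113, 0.1784]
force: [-2.6, 0.1, 3.6]
tcp_pos: [0.548, 0.0113, 0.1784]
force: [-2.0, 0.2, 2.6]
tcp_pos: [0.548, 0.0113, 0.1774]
force: [-1.6, -0.0, 3.2]
tcp_pos: [0.548, 0.0113, 0.1774]
force: [-2.1, 0.4, 2.9]
tcp_pos: [0.548, 0.0113, 0.1764]
force: [-2.3, 0.2, 3.2]
tcp_pos: [0.548, 0.0113, 0.1764]
force: [-1.3, -0.5, 4.0]
```

View pics/s3.png

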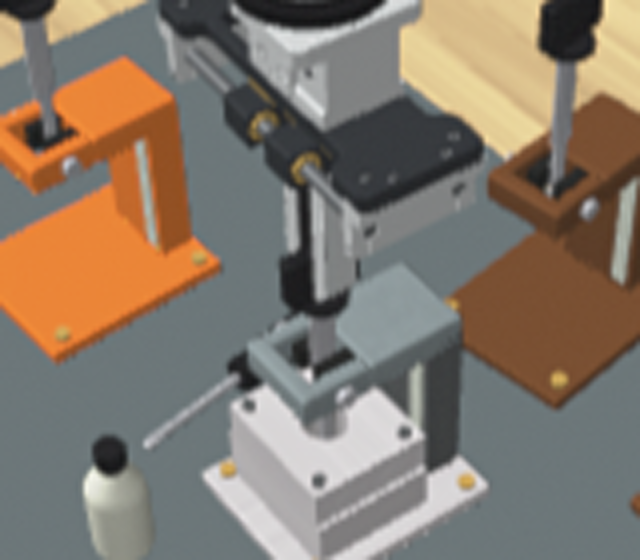

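The head has come down with the tool: its flange is at crop (316,300), just above the bridge. No contact yet at about 51 mm, so I'll continue.

```bash
(python3 -m crank '0 0 0.1 0 0.8;0 0 0 0 0.8'; python3 -m crank '0 0 0 0 0.8';  python3 -m crank '0 0 0.1 0 0.8;0 0 0 0 0.8'; python3 -m crank '0 0 0 0 0.8';python3 -m crank '0 0 0.1 0 0.8;0 0 0 0 0.8'; python3 -m crank '0 0 0 0 0.8') | grep -E "^(tcp_pos|force)"
```

```text
tcp_pos: [0.548, 0.0112, 0.1754]
force: [-2.1, 0.7, 3.0]
tcp_pos: [0.548, 0.0112, 0.1754]
force: [-1.7, 0.0, 3.5]
tcp_pos: [0.548, 0.0113, 0.1744]
force: [-1.6, 0.0, 3.3]
tcp_pos: [0.548, 0.0113, 0.1744]
force: [-2.6, 0.3, 3.7]
tcp_pos: [0.548, 0.0113, 0.1734]
force: [-2.0, -0.3, 2.9]
tcp_pos: [0.548, 0.0112, 0.1734]
force: [-2.1, -0.8, 2.0]
```

```bash
(python3 -m crank '0 0 0.1 0 0.8;0 0 0 0 0.8'; python3 -m crank '0 0 0 0 0.8';  python3 -m crank '0 0 0.1 0 0.8;0 0 0 0 0.8'; python3 -m crank '0 0 0 0 0.8';python3 -m crank '0 0 0.1 0 0.8;0 0 0 0 0.8'; python3 -m crank '0 0 0 0 0.8') | grep -E "^(tcp_pos|force)"
```

```text
tcp_pos: [0.548, 0.0113, 0.1724]
force: [-2.4, 0.8, 4.4]
tcp_pos: [0.548, 0.0113, 0.1724]
force: [-2.6, -0.7, 3.4]
tcp_pos: [0.548, 0.0113, 0.1714]
force: [-2.7, 0.6, 2.0]
tcp_pos: [0.548, 0.0113, 0.1714]
force: [-1.7, 0.3, 2.9]
tcp_pos: [0.5481, 0.0113, 0.1705]
force: [-1.7, 0.3, 3.9]
tcp_pos: [0.548, 0.0113, 0.1705]
force: [-2.6, 0.3, 4.1]
```

```bash
(python3 -m crank '0 0 0.1 0 0.8;0 0 0 0 0.8'; python3 -m crank '0 0 0 0 0.8'; python3 -m crank '0 0 0 0 0.8';  python3 -m crank '0 0 0 0 0.8') | grep -E "^(tcp_pos|force)"
```

```text
tcp_pos: [0.5481, 0.0113, 0.1697]
force: [-2.3, -0.3, 5.6]
tcp_pos: [0.5481, 0.0113, 0.1697]
force: [-3.2, 0.1, 5.5]
tcp_pos: [0.5481, 0.0113, 0.1697]
force: [-3.0, 0.5, 5.0]
tcp_pos: [0.5481, 0.0113, 0.1697]
force: [-2.7, 0.3, 5.1]
```

Contact: force went from 3.3 N to 5.3 N, so the tip carries about 2 N. I'll press about 1 mm more, then turn clockwise.

```bash
(python3 -m crank '0 0 0.1 0 0.8;0 0 0 0 0.8;0 0 0 0 0.8'; python3 -m crank '0 0 0 0 0.8'; python3 -m crank '0 0 0 6 0.8;0 0 0 6 0.8;0 0 0 6 0.8;0 0 0 6 0.8;0 0 0 6 0.8;0 0 0 0 0.8;0 0 0 0 0.8';python3 -m crank '0 0 0 0 0.8') | grep -vE "^t:"
```

```text
tcp_pos: [0.5481, 0.0113, 0.1689]
tcp_rot: [180.0, -0.0, -3.9]
force: [-3.3, 0.9, 5.8]
grip_width: 0.125
grip_force: 29.9
tcp_pos: [0.5481, 0.0113, 0.1689]
tcp_rot: [-180.0, -0.0, -3.9]
force: [-3.0, -0.1, 7.4]
grip_width: 0.124
grip_force: 29.9
tcp_pos: [0.5483, 0.0118, 0.1689]
tcp_rot: [-179.9, -0.0, -33.9]
force: [-2.2, 2.2, 6.3]
grip_width: 0.129
grip_force: 29.9
tcp_pos: [0.5483, 0.0118, 0.1689]
tcp_rot: [-179.9, -0.0, -33.9]
force: [-2.5, 2.1, 7.0]
grip_width: 0.12
grip_force: 29.9
```

```bash
(python3 -m crank '0 0 0 4 0.8;0 0 0 4 0.8;0 0 0 4 0.8;0 0 0 4 0.8;0 0 0 0 0.8;0 0 0 0 0.8';python3 -m crank '0 0 0 4 0.8;0 0 0 4 0.8;0 0 0 4 0.8;0 0 0 4 0.8;0 0 0 4 0.8;0 0 0 0 0.8;0 0 0 0 0.8';python3 -m crank '0 0 0 0 0.8') | grep -vE "^t:"; python3 - <<'E'
from h import *
c=ctrl.camera("scene");print(ctrl.observe()["ft_torque"])
cv2.imwrite("pics/s4.png",cv2.resize(c["img"][140:280,240:400,::-1],None,fx=4,fy=4,interpolation=cv2.INTER_CUBIC))
E
```

```text
tcp_pos: [0.5485, 0.012, 0.1689]
tcp_rot: [-179.9, 0.0, -49.9]
force: [-2.2, 2.7, 5.0]
grip_width: 0.123
grip_force: 29.9
tcp_pos: [0.5488, 0.0122, 0.1689]
tcp_rot: [-179.8, 0.0, -69.9]
force: [2.4, 5.7, 4.6]
grip_width: 0.121
grip_force: 29.9
tcp_pos: [0.5489, 0.0121, 0.1689]
tcp_rot: [-179.8, 0.0, -69.9]
force: [0.8, 4.8, 3.6]
grip_width: 0.127
grip_force: 29.9
[ 0.96085233 -0.08673378 -0.00535573]
```

View pics/s4.png

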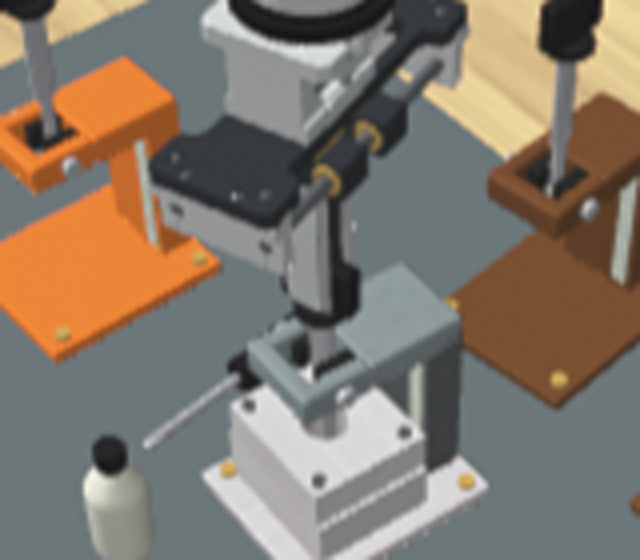

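The head is turned about 1.19 rad and the pads are still flush on the bar (12 mm). The vertical load dropped because the spindle now carries itself. Release and rise.

```bash
(python3 -m crank '0 0 0 0 1.6;0 0 0 0 2.2;0 0 0 0 3;0 0 0 0 3.5;0 0 0 0 3.5;0 0 0 0 3.5'; python3 -m crank '0 0 -1 0 3.5;0 0 -3 0 3.5;0 0 -4 0 3.5;0 0 -4 0 3.5;0 0 -4 0 3.5;0 0 -4 0 3.5;-4 0 0 0 3.5;-4 0 0 0 3.5;0 0 0 0 3.5;0 0 0 0 3.5'); python3 - <<'E'
from h import *
cs=[ctrl.camera(n) for n in("scene","top")]
o=np.zeros((560,800,3),np.uint8)
o[:,:480]=cv2.resize(cs[0]["img"][140:280,260:380,::-1],None,fx=4,fy=4,interpolation=cv2.INTER_CUBIC)
o[:360,480:]=cv2.resize(cs[1]["img"][205:295,310:390,::-1],None,fx=4,fy=4,interpolation=cv2.INTER_CUBIC)
cv2.imwrite("pics/s5.png",o)
x,f=fit(cs[:1],[(300,190,338,224)],[(.543,.553),(.005,.016),(.17,.2),(-1.8,0)],60); print(x,np.degrees(x[3]),f)
E
```

```text
t: 20.12
tcp_pos: [0.548, 0.0113, 0.1685]
tcp_rot: [180.0, -0.0, -69.9]
force: [-0.1, -0.2, 0.3]
grip_width: 0.369
grip_force: 0.0
t: 21.38
tcp_pos: [0.5208, 0.086, 0.3689]
tcp_rot: [-180.0, -0.0, -70.0]
force: [0.6, 0.6, 0.6]
grip_width: 0.373
grip_force: 0.0
[ 0.54614866  0.0056947   0.17416267 -1.44464034] -82.77179448067275 0.15815602836879428
```

View pics/s5.png

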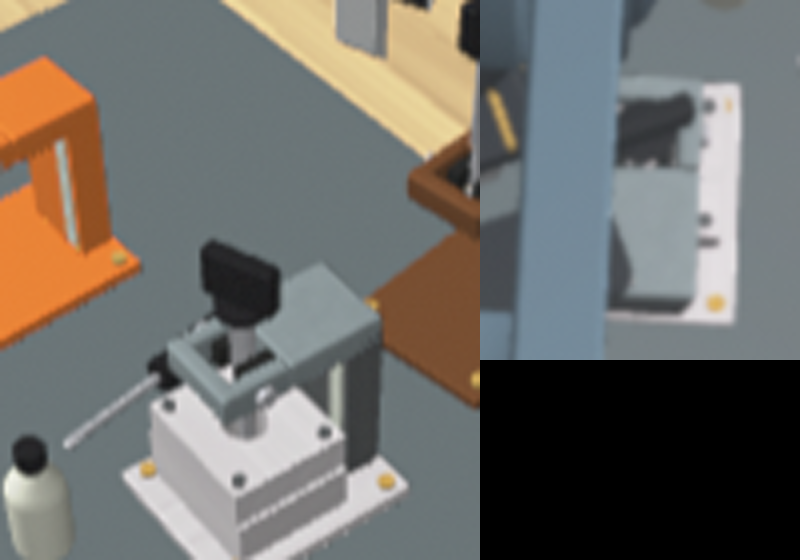

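The head stayed low with its bar turned to about −70°: top-view bar end at crop (690,105), scene head at crop (240,280). A quick check of the height with x and y fixed, before handing in.

```bash
python3 - <<'E'
from h import *
c=ctrl.camera("scene")
for i in range(2):
    x,f=fit([c],[(300,190,338,224)],[(.5478,.5482),(.0098,.0113),(.16,.22),(-1.4,-.9)],60+15*i); print(x,np.degrees(x[3]),f)
ref={"img":cv2.imread("pics/scene0.png")[:,:,::-1],**{k:c[k] for k in("mtx","R","t")}}
x,f=fit([ref],[(300,170,340,206)],[(.5478,.5482),(.0098,.0113),(.21,.26),(-.3,.1)],75); print("raised",x,f)
E
```

```text
[ 0.54814523  0.00984703  0.17718586 -1.38421025] -79.30940499748647 0.17879882980554118
[ 0.54816872  0.00982916  0.17764265 -1.35855073] -77.83922336889836 0.14081875318498382
raised [0.5481967  0.00989362 0.23794481 0.04217633] 0.1222551928783383
```

```bash
python3 -c "
from workcell import ctrl
print(ctrl.sign_off())"
```

```text
the job is handed in; nothing more can be done
None
```

I handed the job in: the probe is down on the well's bottom, the head is turned about 1.2 rad clockwise to locked, and the gripper is clear. The tip carried about 3 N before I turned the head. Pictures after release show the head still down and turned, but the tip force could no longer be measured by then. The hand-in gave no verdict.

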